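# Unlock and hold the toll barrier by hand

### The job

Lift the yellow override key up and off its hook and lower it upright, all the way down, into the pocket of the white reader, and let go of it there; don't drop it. Then, and only then, press the black spring lever of the barrier down to the middle of the green band and finish while still holding it there: never push it near its bottom stop, and leave the paper roll, card box and mug where they are.

Things in the scene. Friction and masses are not known exactly. Their poses are not given: they have to be found in the camera images.
- key: Override key, yellow plastic, 90 g, 82 mm tall, loose; origin: centre of its underside, z up as it hangs. A block 24 (x) x 40 (y) x 45 mm tall with a black stripe; on it an open frame: two side walls 18 mm along x, outer faces 40 mm apart along y, z = 45 to 77 mm, and a round 8 mm crossbar on top. Window between them: 30 mm wide, z = 45 to 74 mm, open along x.
- key_grip (a point): Point on the key's axis 60 mm above its underside, amid the two side walls; axes as the key's. Good grasp: from above, closing along y on the walls' outer faces (40 mm wide). The key hangs by its crossbar on the hook's bar, which passes through the window along x; it can swing and turn a little.
- hook: Fixed hook stand; origin on the table under the hook's seat, z up. Base plate x = 10 to 110, y = -50 to 50 mm, 12 mm high; post 14 mm thick at x = 85 mm, 205 mm tall. A brass bar 8 mm thick runs from the post's top (z = 203 mm) down towards -x to the seat, then up to its free tip.
- hook_seat (a point): Lowest point of the hook bar's centre line, 185 mm above the table, where the key's crossbar hangs; axes as the stand's. The bar's free tip lies 24 mm farther along -x and 13 mm higher. To free the key raise it 16 to 20 mm (the window allows 21 mm), then take it out along the stand's -x by 50 mm or more.
- reader: Fixed key reader, 45 mm tall; origin on the table under the centre of its pocket, z up. White block x = -42 to 42, y = -50 to 50 mm; grey part behind it to x = 88 mm, same height. Pocket 31 mm along x, 47 mm along y, 25 mm deep, open at the top, 3 mm chamfer; the key fits either way round, its 40 mm side along y.
- pocket_floor (a point): Centre of the pocket's floor, 20 mm above the table; axes as the reader's. The seated key's underside rests here.
- lever_unit: Fixed base of the lever; origin on the table under the paddle's middle, z up. Plate 12 mm high, x = -40 to 160, y = -65 to 75 mm; blue housing x = 77 to 152, y = -32 to 32 mm, 110 mm tall; hinge at x = 110, z = 85 mm, axis along y, lever reaching to -x. Scale post at x = 0, y = 56 mm, 24 x 6 mm, 145 mm tall: red to z = 87 mm, green 87 to 107, white above.
- lever_pad (a point): Middle of the top face of the lever's black paddle (56 mm along the lever, 40 mm wide, 12 mm thick), 110 mm from the hinge; moves with the lever: about 135 mm above the table at rest, 103 mm in the middle of the green band. Axes as the base's at rest, tilting with the lever. An orange pin at the paddle's middle height points along +y to the scale post.
- lever (a joint): Lever angle in rad, grows as the paddle is pressed down: 0 at rest (paddle sloping up 0.42 rad to its free end), 0.6 at the bottom stop; pin in the green band from 0.22 to 0.40, its middle 0.31. A spring returns it to 0: pressing at the paddle takes about 2 N at the start, 6 N in the green band, 10 N at the bottom.
- paper_roll: Bystander: white receipt roll standing upright, 56 mm diameter, 57 mm tall, loose; origin at the centre of its underside.
- card_box: Bystander: flat blue box of cards 60 (x) x 90 (y) x 32 mm, loose; origin at the centre of its underside.
- mug: Bystander: white mug 76 mm diameter, 85 mm tall, handle to its +y, loose; origin at the centre of its underside.

How it is judged:
On the way, in this order (a step that is already met when the one before it is completed fails the run):
1. the key is off the hook, carried by the gripper (contact force between key and hook below 0.05 N and horizontal distance between key and hook_seat above 0.04 m and contact force between the fingers and key above 0.5 N and height (world z) of key above 0.06 m), for 0.1 s.
2. the key sits fully down in the reader's pocket, let go (horizontal distance between key and pocket_floor below 0.008 m and z of key in the frame of pocket_floor below 0.006 m and angle between key's own z axis and vertical below 0.15 rad and contact force between the fingers and key below 0.05 N), for 0.2 s.
3. the lever is held in the green band (value of joint lever between 0.2 and 0.42 rad and contact force between any of the fingers, the arm and lever above 1 N), for 0.5 s.
At the end, for the whole second after the job is handed in: The key stands in the pocket (within 8 mm of its centre, underside within 6 mm of the floor, tilt under 0.15 rad), untouched and at rest, while the robot still presses the lever with more than 1 N and keeps it still, between 0.20 and 0.42 rad (all of step 2 and all of step 3 and linear speed of key below 0.02 m/s and velocity of joint lever between -0.05 and 0.05 rad/s); the arm keeps its last pose, push and grip.
It fails at once if the lever is pressed before the key is seated in the reader (value of joint lever above 0.12 rad and not (horizontal distance between key and pocket_floor below 0.008 m and z of key in the frame of pocket_floor below 0.006 m and angle between key's own z axis and vertical below 0.15 rad)).
It fails at once if the lever is pushed to near its bottom stop (0.53 rad) (value of joint lever above 0.53 rad).
It fails at once if the key is dropped (falls free at over 0.7 m/s) (contact force between the fingers and key below 0.05 N and linear speed of key above 0.7 m/s).
It fails at once if the paper roll, card box or mug is moved more than 20 mm (distance of any of paper_roll, card_box, mug from where it was at the start of the episode above 0.02 m).
It also fails if it takes over 61 s, if anything falls off the work surface, if the arm or the gripper's body presses on something with over 40 N, if the wrist force passes 120 N, or if a joint passes its speed limit or range.

### The arm

A 6-joint arm with a two-finger parallel gripper is mounted at the origin on the work surface. World frame = base frame: x ahead of the robot, y to its left, z up, the work surface at z = 0. Lengths are in m, angles in rad, forces in N, time in s.
With the tool pointing down it reaches from about 0.35 to 0.775 m from the base axis. Payload 5.5 kg.
Tool frame: the origin (TCP) lies midway between the tips of the shut fingers; the grasp point (between the pads) lies grip_point_offset behind it (grip_point_offset is the distance from the TCP to the grasp point, in m); z points along the fingers, y is the direction in which the jaws open and shut (so a half turn about z gives the same grasp; the last joint's range is limited). The gripper opens to 85 mm and grips with 20 to 120 N. Pads are 22 mm wide; open, the fingers measure 114 mm over their backs; the gripper's body (76 mm by 85 mm) begins 54 mm behind the grasp point. The pads swing forward as they close: fully open they stand 13 mm farther back than shut.
Start: joints at [1.053, 0.313, 0.046, 1.304, 0, 1.431], TCP at [0.212, 0.534, 0.231] pointing down, gripper open.
Joint ranges: [-2.76, 2.76], [-0.86, 1.69], [-1.03, 1.26], [-2.2, 2.34], [-1.47, 1.5], [-3.14, 3.14]. Speed limits (rad/s): [2.57, 2.57, 3.14, 3.14, 3.14, 3.14].

### API

Orientations are given as a unit quaternion [w, x, y, z].
In Python, from workcell import * gives the robot as it stands.
- The arm moves only by the tool send_rows, never from a script. Its argument "series" is one flat list of numbers, 7 for each row, row after row: the shift along the tool's x, y, z in cm, then the turn, a rotation vector about the tool's x, y, z in degrees, then the opening, from 0 (shut) to 1 (fully open). A call has 1 to 10 rows; each row is the pose to reach, as a shift and turn from the pose commanded when the call began, along the tool's axes at that moment; what a row does not reach only later rows make up. A row lasts 1/12 s, in which the tool goes at most 41.7 mm and 7.16 degrees, less where a joint would pass 70% of its speed; a pose out of reach is approached as far as the arm can. A call with a gripper value outside its range is refused whole. The fingers move at their own pace and stop on an object; "newtons" is the grip in N (left out, the last holds). Time passes only in rows, so rows that repeat a pose let the fingers close. It gives the time, the measured TCP pose, the force and the opening at its end, in the units of the state.
- get_state(): the state, without advancing time (a new reading comes with each control period).
- read_camera(name): name is "side" or "top" or "wrist"; returns the picture (420x560x3 uint8, blue, green, red); there is no depth.
- camera_info(name): a dict with "K" (3x3 intrinsics, pixels), "xyz" and "attitude" of the camera in the world. Camera axes: x right, y down, z forward; pixel columns grow to the right and rows downward; lengths in m; the calibration is good to about 2 mm. A picture is of the moment at which its call begins: read the wrist's pose just before it. camera_info takes no time and is no camera call; for the wrist camera it gives the pose at the moment of the call.
- hand_in(): hands the job in, once; it reports no verdict.
Trained networks look in the newest picture that a camera, given by its name, has taken for a name from the list of things; names that differ only in an ending like _2 or _b are one class to them, and where a whole thing is asked for, a point or a joint stands for the part that bears it (a point fixed in the world has none). Each returns a list of dicts, best first, with "p" (0 to 1); they miss things now and then, are a little off and sometimes report something else, mostly with a low value. They report only what shows in the picture. A call takes as long as a camera call.
- silhouettes(camera, label): "pixels" (420x560 bool, what is visible of it) and "box" ([left, top, width, height] in pixels, round what is visible of it).
The state is a dict: "clock": time; "joint_pos": joint angles; "qvel": joint speeds; "tau": joint torques, N m; "tcp_pos": TCP position; "orientation": TCP orientation; "wrist_force": force on the tool from outside, world axes, zero at the start; "ft_torque": the same for the moment, N m; "finger_gap": finger opening in m.
Only numpy, scipy, OpenCV 4.12 (cv2) and the standard library are available. Lean on these libraries where they do the work, as an engineer would, in place of code of your own. Each camera call takes 0.05 s, during which the arm holds its last target. There are 200 camera calls.

## Working session

There is one attempt and no reset: what is moved stays moved. The work goes in short steps, Python scripts to look and compute and a tool call to move; the robot and the scene stay as the last step left them, time stands still between calls to the robot, and variables do not carry over. Pictures are saved under pics/ and viewed, about 8 in all and at most 12, crops included, and the job is handed in when it is done.

Besides the shell and the picture viewer there is one more tool, called by a JSON object that holds its "method" and its "body", one argument or row to a line. send_rows: Moves the arm, as the interface text tells. Its arguments: {"type":"object","properties":{"series":{"type":"array"},"newtons":{"type":"number"}},"required":["series"]}

```bash
ls; mkdir -p pics
python3 - <<'E'
from workcell import *
import cv2,numpy as np
print(get_state())
try: print(grip_point_offset)
except Exception as e: print(e)
for n in ["side","top"]:
    im=read_camera(n); cv2.imwrite(f"pics/{n}0.png",im); print(n,camera_info(n))
print(camera_info("wrist"))
E
```

```text
pics
{'clock': 0.0, 'joint_pos': array([ 1.05334762e+00,  3.14002786e-01,  4.49447890e-02,  1.30365628e+00,
       -3.91867357e-05,  1.43117400e+00]), 'qvel': array([-0.00205584, -0.0007317 ,  0.00084394,  0.00195457,  0.00119705,
        0.00087642]), 'tau': array([-1.34013961e-03, -4.80624104e+01,  2.98534709e+01,  1.92736799e-02,
       -1.29316477e-04,  2.66715222e-05]), 'tcp_pos': array([0.21187327, 0.5339456 , 0.23039359]), 'orientation': array([-2.90874738e-04,  1.87791424e-01,  9.82208461e-01, -9.14006880e-04]), 'wrist_force': array([-0.55578604,  0.55925667, -0.25090997]), 'ft_torque': array([0.01611685, 0.01832642, 0.03641535]), 'finger_gap': 0.08510673678545758}
0.0187
side {'K': array([[392.97292689,   0.        , 275.97100554],
       [  0.        , 392.97292689, 209.17676292],
       [  0.        ,   0.        ,   1.        ]]), 'xyz': array([0.19321815, 0.35191228, 0.6200507 ]), 'attitude': array([ 0.15442702, -0.3750584 ,  0.84594867, -0.34619986])}
top {'K': array([[383.14819454,   0.        , 280.13542497],
       [  0.        , 383.14819454, 212.25127263],
       [  0.        ,   0.        ,   1.        ]]), 'xyz': array([ 0.5317679 , -0.01088156,  0.78909638]), 'attitude': array([-0.01751515,  0.71023646, -0.70355604,  0.01631827])}
{'K': array([[333.76863596,   0.        , 272.47587506],
       [  0.        , 333.76863596, 206.66569828],
       [  0.        ,   0.        ,   1.        ]]), 'xyz': array([0.14759428, 0.55972752, 0.37433768]), 'attitude': array([0.11519407, 0.81936563, 0.55623411, 0.07729103])}
```

View pics/side0.png

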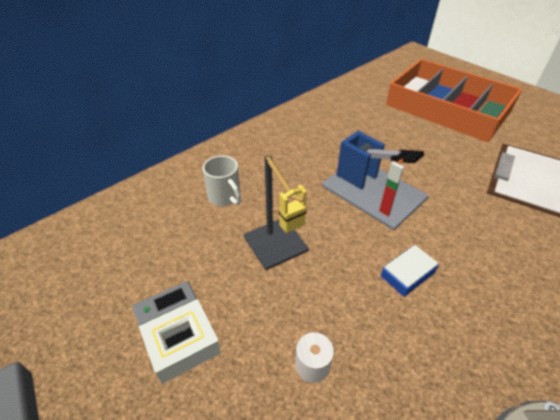

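View pics/top0.png

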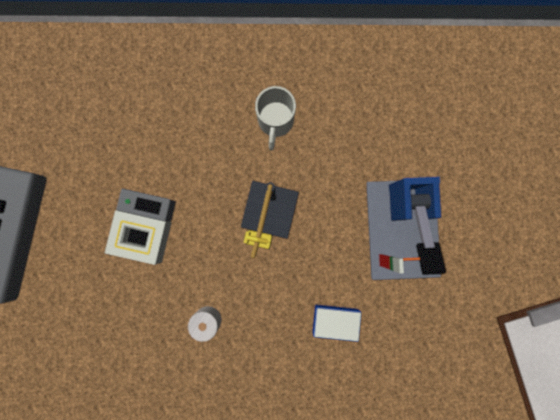

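Both views show everything: in top, reader at about (138,235), hook/key at (262,225), lever paddle at (430,258). In side, reader at (178,333), key at (292,208) and paddle at (408,156). Next I fit box models to the silhouettes in both views, with z left free as a check.

```bash
cat > h.py <<'E'
from workcell import *
import cv2,numpy as np
from scipy.optimize import minimize
from scipy.spatial.transform import Rotation as R
def rot(q): return R.from_quat([q[1],q[2],q[3],q[0]])
def proj(ci,P):
    c=(P-ci["xyz"])@rot(ci["attitude"]).as_matrix()
    u=c@ci["K"].T
    return u[:,:2]/u[:,2:]
def box(x0,x1,y0,y1,z0,z1):
    return np.array([[x,y,z] for x in(x0,x1) for y in(y0,y1) for z in(z0,z1)])/1000.
def bar(a,b,r=4):
    a=np.array(a,float);b=np.array(b,float)
    o=np.array([[i,j,k] for i in(-r,r) for j in(-r,r) for k in(-r,r)])*.8
    return np.vstack([a+o,b+o])/1000.
M={
"key":[box(-12,12,-20,20,0,45),box(-9,9,-20,-15,45,77),box(-9,9,15,20,45,77),bar([0,-18,78],[0,18,78])],
"hook":[box(10,110,-50,50,0,12),box(78,92,-7,7,0,205),bar([85,0,203],[0,0,185]),bar([0,0,185],[-24,0,198])],
"reader":[box(-42,88,-50,50,0,45)],
"lever_unit":[box(-40,160,-65,75,0,12),box(77,152,-32,32,0,110),box(-12,12,53,59,0,145)]}
def render(ci,parts,T,S=4):
    m=np.zeros((420*S//2,560*S//2),np.uint8)
    for p in parts:
        u=proj(ci,T(p))
        cv2.fillConvexPoly(m,np.round(cv2.convexHull(((u+.5)*S/2-.5).astype(np.float32))*16).astype(np.int32),255,shift=4)
    return cv2.resize(m,(560,420),interpolation=cv2.INTER_AREA)/255.
def pose(v): 
    r=R.from_euler("ZYX",[v[3]]+(list(v[4:6]) if len(v)>4 else [0,0]))
    return lambda p:r.apply(p)+v[:3]
def fit(name,obs,v0,step):
    """obs: list of (ci,mask,weightmask)"""
    def cost(v):
        c=0
        for ci,m,w in obs:
            c+=(np.abs(cv2.GaussianBlur(render(ci,M[name],pose(v)),(0,0),1.5)-cv2.GaussianBlur(m.astype(float),(0,0),1.5))*w).sum()/m.sum()
        return c
    v=np.array(v0,float)
    for k in (1,.4,.15):
        s=np.vstack([v]+[v+np.eye(len(v))[i]*step[i]*k for i in range(len(v))])
        r=minimize(cost,v,method="Nelder-Mead",options=dict(initial_simplex=s,maxiter=250,xatol=1e-5,fatol=1e-5)); v=r.x
    return v,r.fun
E
cat > a.py <<'E'
from h import *
import pickle
out={}
for n in ["top","side"]:
    read_camera(n)
    for l in ["key","hook","reader","lever_unit","lever_pad"]:
        s=silhouettes(n,l)
        print(n,l,[(round(float(d["p"]),2),d["box"],int(d["pixels"].sum())) for d in s[:3]])
        if s: out[n,l]=s[0]
    out[n]=camera_info(n)
pickle.dump(out,open("s.pkl","wb"))
E
python3 a.py
```

```text
top key [(0.91, [246.3, 232.9, 25.9, 15.0], 365), (0.65, [316.1, 308.3, 47.7, 32.9], 1531), (0.44, [367.9, 175.2, 78.1, 104.7], 7163)]
top hook [(0.86, [242.5, 181.8, 54.3, 77.6], 2609), (0.49, [404.1, 192.1, 37.9, 83.3], 1516)]
top reader [(0.94, [106.2, 188.9, 71.2, 76.0], 3881)]
top lever_unit [(0.86, [368.6, 179.8, 77.1, 98.5], 7221), (0.18, [242.5, 178.8, 58.2, 80.0], 2614)]
top lever_pad [(0.74, [401.2, 192.7, 45.7, 81.5], 1636)]
side key []
side hook [(0.64, [240.9, 158.4, 65.5, 113.9], 2612)]
side reader [(0.92, [132.8, 282.3, 87.2, 103.4], 5428), (0.73, [360.4, 147.8, 64.4, 16.0], 561)]
side lever_unit [(0.62, [319.4, 129.2, 107.3, 100.6], 5636)]
side lever_pad [(0.68, [360.3, 142.8, 63.5, 20.1], 614), (0.25, [241.4, 156.7, 70.1, 114.0], 2704)]
```

```bash
cat > b.py <<'E'
from h import *
import pickle
o=pickle.load(open("s.pkl","rb"))
im=read_camera("side")
for i in range(4):
    s=silhouettes("side","key")
    if s and s[0]["box"][0]<320 and s[0]["box"][0]>250: o["side","key"]=s[0];print(s[0]["p"],s[0]["box"]);break
    read_camera("side")
else:
    hsv=cv2.cvtColor(im,cv2.COLOR_BGR2HSV);m=(hsv[...,0]>20)&(hsv[...,0]<34)&(hsv[...,1]>120);z=np.zeros_like(m);z[180:240,270:315]=1
    o["side","key"]=dict(pixels=m&z);print("colour",(m&z).sum())
pickle.dump(o,open("s.pkl","wb"))
def back(n,u,z):
    ci=o[n];d=rot(ci["attitude"]).apply(np.linalg.inv(ci["K"])@[*u,1]);return ci["xyz"]+d*(z-ci["xyz"][2])/d[2]
for l,ig,u in [("reader",None,(135,238)),("hook","key",(258,240)),("lever_unit","lever_pad",(430,258)),("key",None,(258,240))]:
    p=back("top",u,0.12 if l=="key" else 0.045 if l=="reader" else .15)
    ob=[]
    for n in("top","side"):
        w=np.ones((420,560))
        if ig and (n,ig) in o: w[cv2.dilate(o[n,ig]["pixels"].astype(np.uint8),np.ones((7,7)))>0]=0
        ob.append((o[n],o[n,l]["pixels"],w))
    for combo in (ob,ob[:1],ob[1:]):
        zz=.107 if l=="key" else 0
        best=min((fit(l,combo,[p[0],p[1],zz,y],[.015,.015,.008,.15]) for y in(-.3,0,.3)),key=lambda t:t[1]) if len(combo)==2 else fit(l,combo,best[0],[.005,.005,.003,.05])
        print(l,len(combo),np.round(best[0],4),round(best[1],3))
        for ci,m,w in combo:
            pass
E
time python3 b.py
```

```text
0.89 [276.1, 186.3, 30.2, 45.4]
reader 2 [ 0.5156  0.2711 -0.0011 -0.2226] 0.055
reader 1 [ 0.5157  0.2729 -0.0043 -0.2174] 0.014
reader 1 [ 0.5166  0.2703 -0.0025 -0.2199] 0.028
hook 2 [ 0.516   0.0246 -0.0012 -0.2145] 0.168
hook 1 [ 0.516   0.0251 -0.0019 -0.2128] 0.034
hook 1 [ 0.5188  0.0237 -0.0061 -0.2698] 0.104
lever_unit 2 [ 0.4784 -0.2707 -0.0034  0.0619] 0.061
lever_unit 1 [ 0.4781 -0.2721 -0.0085  0.0621] 0.014
lever_unit 1 [ 0.4824 -0.277  -0.0084  0.0622] 0.027
key 2 [ 0.517   0.0245  0.1137 -0.2127] 0.257
key 1 [ 0.517   0.0246  0.1133 -0.214 ] 0.141
key 1 [ 0.5174  0.0244  0.1132 -0.2185] 0.111
real	2m57.962s
user	2m23.272s
sys	1m42.022s
```

The two-view fits agree with the text: heights are within a few mm and the key lies at the hook seat. Next I compute the move to above the key.

```bash
cat >> h.py <<'E'
def rel(pos,yaw_y,cur=None):
    """tool-frame shift cm & turn deg to get TCP to pos, pointing down, tool y along angle yaw_y(rad)"""
    s=get_state(); cp,cr=cur if cur else (s["tcp_pos"],rot(s["orientation"]))
    y=np.array([np.cos(yaw_y),np.sin(yaw_y),0]);z=np.array([0,0,-1.]);x=np.cross(y,z)
    t=R.from_matrix(np.c_[x,y,z])
    return np.round(cr.inv().apply(np.array(pos)-cp)*100,2),np.round((cr.inv()*t).as_rotvec(degrees=True),2)
E
python3 -c "
from h import *
print(rel([.517,.0246,.26],np.pi/2-.2135))"
```

```text
(array([-47.15, -36.14,  -2.87]), array([ 0.01,  0.  , -9.42]))
```

{"method": "send_rows", "body": {
  "series": [-47.15,-36.14,-2.9,0,0,-9.4,1,-47.15,-36.14,-2.9,0,0,-9.4,1,-47.15,-36.14,-2.9,0,0,-9.4,1,-47.15,-36.14,-2.9,0,0,-9.4,1,-47.15,-36.14,-2.9,0,0,-9.4,1,-47.15,-36.14,-2.9,0,0,-9.4,1,-47.15,-36.14,-2.9,0,0,-9.4,1,-47.15,-36.14,-2.9,0,0,-9.4,1,-47.15,-36.14,-2.9,0,0,-9.4,1,-47.15,-36.14,-2.9,0,0,-9.4,1]
}}

```text
clock: 1.63
tcp_pos: [0.4255, 0.1769, 0.252]
orientation: [0.0, 0.107, 0.994, 0.0]
wrist_force: [0.9, 0.4, 0.1]
finger_gap: 0.0851
```

```bash
python3 -c "
from h import *
print(rel([.517,.0246,.26],np.pi/2-.2135))
s=get_state();print(s['clock'],s['tcp_pos'])"
```

```text
(array([-12.17, -12.95,  -0.8 ]), array([ 0.03,  0.05, -0.01]))
1.6333 [0.4255103  0.17691554 0.25200341]
```

{"method": "send_rows", "body": {
  "series": [-12.15,-12.95,-0.8,0,0,0,1,-12.15,-12.95,-0.8,0,0,0,1,-12.15,-12.95,-0.8,0,0,0,1,-12.15,-12.95,-0.8,0,0,0,1,-12.15,-12.95,-0.8,0,0,0,1,-12.15,-12.95,-0.8,0,0,0,1,-12.15,-12.95,-0.8,0,0,0,1]
}}

```text
clock: 2.22
tcp_pos: [0.516, 0.0261, 0.2592]
orientation: [-0.001, 0.108, 0.994, 0.0]
wrist_force: [-1.0, 0.3, 0.2]
finger_gap: 0.0855
```

```bash
cat > c.py <<'E'
from h import *
s=get_state();print(s['clock'],s['tcp_pos'],s['orientation'])
ci=camera_info("wrist");im=read_camera("wrist")
for l,v in (("key",[.517,.0246,.114,-.2135]),("hook",[.5165,.0246,0,-.2135])):
    u=np.vstack([proj(ci,pose(v)(p)) for p in M[l]])
    cv2.putText
    for p in M[l]:
        h=cv2.convexHull(proj(ci,pose(v)(p)).astype(np.float32)).astype(int); cv2.polylines(im,[h],True,(0,0,255) if l=="key" else (0,255,0),1)
cv2.imwrite("pics/w1.png",im)
for l in("key","hook"):
    s=silhouettes("wrist",l);print([(d["p"],d["box"]) for d in s[:2]])
E
python3 c.py
```

```text
2.2167 [0.51595087 0.0261382  0.25923815] [-5.12895451e-04  1.07536604e-01  9.94200955e-01  2.77626792e-04]
[(0.77, [239.6, 181.5, 62.4, 55.5])]
[(0.71, [228.2, 178.1, 83.4, 172.9])]
```

View pics/w1.png

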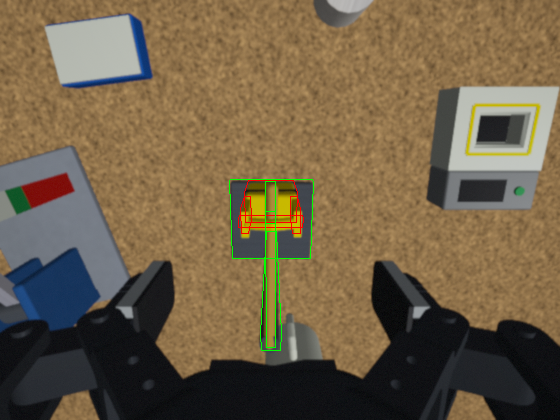

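Overlay (red key, green hook) matches the picture: key centred at column 271, bar tip at rows 182 to 210. Descend to grasp height.

```bash
python3 -c "
from h import *
print(rel([.517,.0246,.154],np.pi/2-.2135))"
```

```text
(array([-0.24, -0.28, 10.56]), array([ 0.02, -0.03,  0.09]))
```

{"method": "send_rows", "body": {
  "series": [-0.1,-0.1,3,0,0,0,1,-0.1,-0.1,6,0,0,0,1,-0.1,-0.1,8.5,0,0,0,1,-0.1,-0.1,10.5,0,0,0,1,-0.1,-0.1,10.5,0,0,0,1,-0.1,-0.1,10.5,0,0,0,1]
}}

```text
clock: 2.87
tcp_pos: [0.5156, 0.0267, 0.1542]
orientation: [-0.001, 0.106, 0.994, 0.0]
wrist_force: [-0.3, -0.0, -0.8]
finger_gap: 0.0854
```

```bash
python3 -c "
from h import *
for i in range(3):
  s=get_state();print(s['tcp_pos'],rel([.517,.0246,.154],np.pi/2-.2135),s['wrist_force']);read_camera('top')"
```

```text
[0.51558369 0.02666116 0.15424296] (array([-0.18, -0.17,  0.02]), array([-0.  , -0.13,  0.11])) [-0.27585831 -0.00182498 -0.8392983 ]
[0.51679373 0.02634286 0.15544942] (array([-0.06, -0.17,  0.14]), array([0.01, 0.02, 0.09])) [0.02543457 0.31420618 0.15611591]
[0.51759631 0.02598858 0.15614576] (array([ 0.03, -0.15,  0.21]), array([0.02, 0.12, 0.06])) [-0.04814813  1.26141933  1.0446164 ]
```

{"method": "send_rows", "body": {
  "series": [0,-0.15,0.1,0,0,0,0.6,0,-0.15,0.1,0,0,0,0.5,0,-0.15,0.1,0,0,0,0.4,0,-0.15,0.1,0,0,0,0.3,0,-0.15,0.1,0,0,0,0.3,0,-0.15,0.1,0,0,0,0.3,0,-0.15,0.1,0,0,0,0.3,0,-0.15,0.1,0,0,0,0.3],
  "newtons": 30
}}

```text
clock: 3.68
tcp_pos: [0.5171, 0.0239, 0.154]
orientation: [0.001, 0.107, 0.994, 0.0]
wrist_force: [0.3, 0.3, 4.4]
finger_gap: 0.0399
```

```bash
python3 -c "
from h import *
for i in range(2):
  s=get_state();print(s['tcp_pos'],s['wrist_force'],s['finger_gap']);im=read_camera('side')
w=read_camera('wrist')
a=cv2.resize(im[130:280,200:350],(560,560));b=w[100:400,160:400];b=cv2.resize(b,(240,300))
o=np.zeros((560,800,3),np.uint8);o[:,:560]=a;o[:300,560:]=b
cv2.imwrite('pics/g1.png',o)"
```

```text
[0.51712631 0.02390792 0.15401921] [0.33090077 0.27728761 4.42096696] 0.039855611092362034
[0.51711542 0.02390971 0.15399896] [0.96108468 2.18069255 4.33248534] 0.0397191376997233
```

View pics/g1.png

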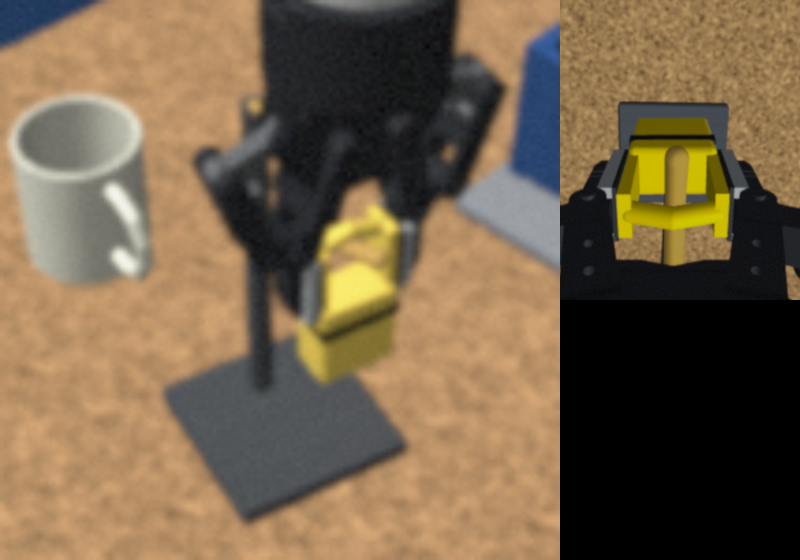

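Picture: the key is held between both pads by its walls, upright, still on the bar. Lift 18 mm slowly.

{"method": "send_rows", "body": {
  "series": [0,0,-0.4,0,0,0,0.3,0,0,-0.8,0,0,0,0.3,0,0,-1.2,0,0,0,0.3,0,0,-1.6,0,0,0,0.3,0,0,-1.8,0,0,0,0.3,0,0,-1.8,0,0,0,0.3,0,0,-1.8,0,0,0,0.3],
  "newtons": 45
}}

```text
clock: 4.42
tcp_pos: [0.5166, 0.0238, 0.1716]
orientation: [0.0, 0.107, 0.994, -0.0]
wrist_force: [-0.3, 0.3, -1.0]
finger_gap: 0.0399
```

```bash
python3 -c "
from h import *
for i in range(2):
  s=get_state();print(s['tcp_pos'],s['wrist_force'],s['finger_gap'],rot(s['orientation']).as_matrix()[:,2]);im=read_camera('side')
w=read_camera('wrist')
a=cv2.resize(im[130:280,200:350],(560,560));b=w[100:400,160:400];b=cv2.resize(b,(240,300))
o=np.zeros((560,800,3),np.uint8);o[:,:560]=a;o[:300,560:]=b
cv2.imwrite('pics/g2.png',o)"
```

```text
[0.51663234 0.02378147 0.17158126] [-0.3125206   0.29848613 -1.03963928] 0.03991209769297104 [ 1.20158395e-04 -2.74415797e-05 -9.99999992e-01]
[0.51653382 0.02378733 0.17144914] [ 0.7805392   0.23741763 -0.32987805] 0.0395755214477156 [-1.06658693e-04  7.95082790e-06 -9.99999994e-01]
```

View pics/g2.png

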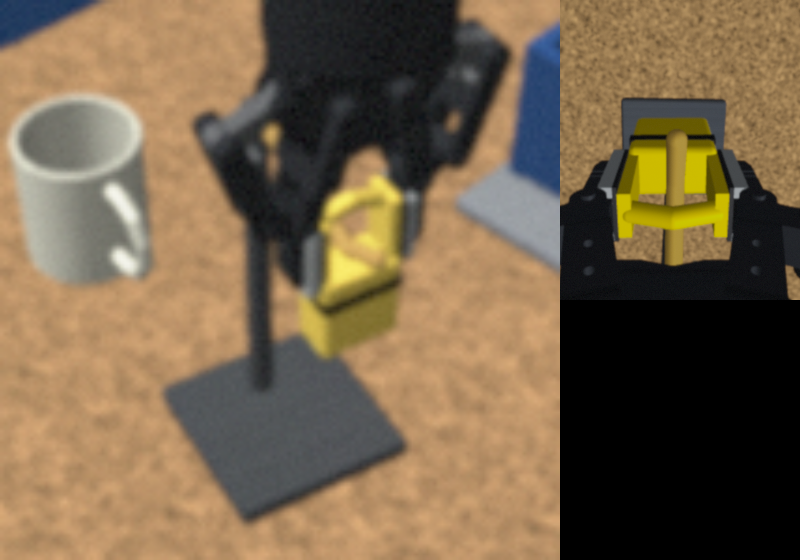

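Key rose with the gripper, the bar runs free mid-window, forces about 0. Pull out along stand −x (tool +x).

{"method": "send_rows", "body": {
  "series": [0.8,0,0,0,0,0,0.3,1.8,0,0,0,0,0,0.3,2.8,0,0,0,0,0,0.3,3.8,0,0,0,0,0,0.3,5,0,0,0,0,0,0.3,6.5,0,0,0,0,0,0.3,8,0,0,0,0,0,0.3,8,0,0,0,0,0,0.3,8,0,0,0,0,0,0.3]
}}

```text
clock: 5.32
tcp_pos: [0.4375, 0.0411, 0.1718]
orientation: [0.0, 0.106, 0.994, 0.0]
wrist_force: [-0.3, 0.5, -0.5]
finger_gap: 0.0393
```

```bash
python3 -c "
from h import *
s=get_state();print(s['tcp_pos'],s['wrist_force'],s['finger_gap']);im=read_camera('side')
S=silhouettes('side','key');print([(d['p'],d['box']) for d in S[:2]])
print(rel([.5158,.2712,.16],np.pi/2-.220))"
```

```text
[0.43747457 0.04107995 0.17182924] [-0.30508281  0.48575673 -0.45724898] 0.03933394754567415
[(0.95, [304.5, 210.3, 29.6, 50.7])]
(array([-2.63, 24.15,  1.2 ]), array([0.01, 0.09, 0.36]))
```

{"method": "send_rows", "body": {
  "series": [0,3,0,0,0,0,0.3,-0.5,6,0,0,0,0,0.3,-1,9,0,0,0,0,0.3,-1.5,12,0.5,0,0,0.3,0.3,-2,15,1,0,0,0.3,0.3,-2.6,18,1.2,0,0,0.3,0.3,-2.6,21,1.2,0,0,0.3,0.3,-2.6,23,1.2,0,0,0.3,0.3,-2.6,24.1,1.2,0,0,0.3,0.3,-2.6,24.1,1.2,0,0,0.3,0.3]
}}

```text
clock: 6.25
tcp_pos: [0.5157, 0.2727, 0.1589]
orientation: [0.0, 0.108, 0.994, 0.0]
wrist_force: [0.4, -0.0, -0.9]
finger_gap: 0.0393
```

```bash
cat > d.py <<'E'
from h import *
s=get_state();print(s['clock'],s['tcp_pos'],s['wrist_force'],s['finger_gap'])
ci=camera_info("wrist");im=read_camera("wrist");raw=im.copy()
S=silhouettes("wrist","reader");print([(d['p'],d['box']) for d in S[:2]])
v=[.5158,.2712,0,-.22]
if S:
    w=np.ones((420,560)); 
    K=silhouettes("wrist","key")
    print([(d['p'],d['box']) for d in K[:2]])
pk=box(-15.5,15.5,-23.5,23.5,45,45)
def draw(P,c): cv2.polylines(im,[cv2.convexHull(proj(ci,P).astype(np.float32)).astype(int)],True,c,1)
draw(pose(v)(box(-42,42,-50,50,45,45)),(0,255,0)); draw(pose(v)(pk),(0,255,0))
t=s['tcp_pos'];vk=[t[0],t[1],t[2]-.039,-.22]
for p in M["key"]: draw(pose(vk)(p),(0,0,255))
cv2.imwrite("pics/r1.png",np.hstack([cv2.resize(x[120:420,120:420],(400,400)) for x in (raw,im)]))
E
python3 d.py
```

```text
6.25 [0.51574995 0.27273674 0.15893994] [ 0.43792883 -0.01001228 -0.90735674] 0.03934423259453061
[(0.72, [206.0, 142.1, 127.6, 158.4])]
[(0.98, [218.6, 216.7, 110.0, 119.1])]
```

View pics/r1.png

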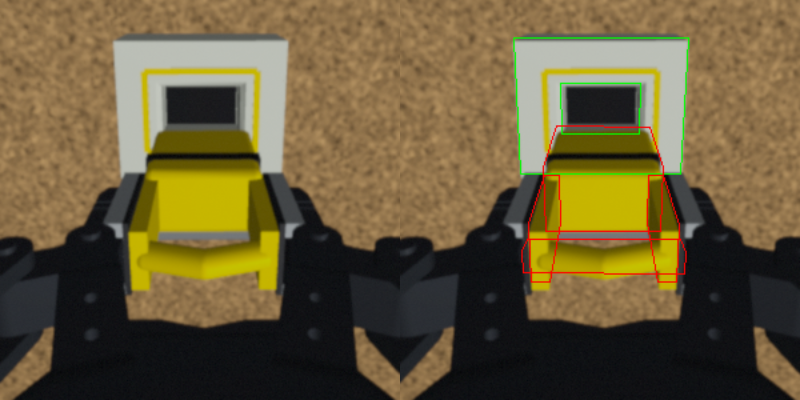

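The reader outline matches (top corners at (114,38) and (288,38)); the held key looks a few mm higher or slightly pitched compared with the model. I'll fit its pose before inserting.

```bash
cat > e.py <<'E'
from h import *
import sys
s=get_state();t=s['tcp_pos'];print(t)
ob=[]
cis={}
for n in("wrist","side","top"):
    ci=camera_info(n);im=read_camera(n);S=silhouettes(n,"key");print(n,[(round(float(d['p']),2),d['box']) for d in S[:2]])
    if n!="top" and S and S[0]['p']>.5: 
        w=np.ones((420,560));
        if n=="side": w*=.5
        ob.append((ci,S[0]["pixels"],w))
S=silhouettes("top","reader")
v0=[t[0],t[1],t[2]-.037,-.22,0,0]
for o in (ob,ob[:1],ob[1:]):
    if o: v,c=fit("key",o,v0,[.003,.003,.003,.04,.05,.04]);print(np.round(v,4),round(c,3),"rel tcp",np.round(v[:3]-t,4))
E
python3 e.py
```

```text
[0.51480708 0.26990913 0.15928933]
wrist [(0.73, [217.7, 217.0, 113.2, 123.1]), (0.32, [208.2, 142.9, 129.4, 157.1])]
side [(0.63, [142.6, 268.2, 39.5, 52.5])]
top []
[ 0.5169  0.2683  0.1177 -0.2217 -0.0014 -0.013 ] 0.134 rel tcp [ 0.0021 -0.0016 -0.0416]
[ 0.517   0.2702  0.1173 -0.1852  0.0103  0.0139] 0.08 rel tcp [ 0.0022  0.0003 -0.042 ]
[ 0.5169  0.2688  0.118  -0.167  -0.0294 -0.0125] 0.048 rel tcp [ 0.002  -0.0011 -0.0412]
```

```bash
python3 -c "
from h import *
print(get_state()['tcp_pos'],rel([.5148,.2713,.095],np.pi/2-.2200))"
```

```text
[0.51506049 0.27016892 0.15982361] (array([0.05, 0.1 , 6.48]), array([0.01, 0.02, 0.  ]))
```

{"method": "send_rows", "body": {
  "series": [0,0.1,2,0,0,0,0.3,0,0.1,4,0,0,0,0.3,0,0.1,5.5,0,0,0,0.3,0,0.1,6.5,0,0,0,0.3,0,0.1,6.5,0,0,0,0.3,0,0.1,6.5,0,0,0,0.3]
}}

```text
clock: 7.25
tcp_pos: [0.5149, 0.2715, 0.0944]
orientation: [-0.0, 0.109, 0.994, -0.0]
wrist_force: [-0.2, 0.4, -0.9]
finger_gap: 0.0393
```

```bash
cat > f.py <<'E'
from h import *
import sys
read_camera("top")
s=get_state();print(s['clock'],s['tcp_pos'],s['wrist_force'],s['finger_gap'])
ci=camera_info("wrist");im=read_camera("wrist");sd=read_camera("side")
a=cv2.resize(im[60:360,120:420],(400,400));b=cv2.resize(sd[240:400,100:260],(400,400),interpolation=cv2.INTER_CUBIC)
cv2.imwrite(sys.argv[1],np.hstack([a,b]))
print(rel([.5148,.2713,.0605],np.pi/2-.2200))
E
python3 f.py pics/r2.png
```

```text
7.3 [0.51560953 0.27183308 0.09521806] [ 0.91419243 -0.05868039 -1.18449966] 0.0392471034701225
(array([ 0.12, -0.11,  3.53]), array([0.07, 0.11, 0.06]))
```

View pics/r2.png

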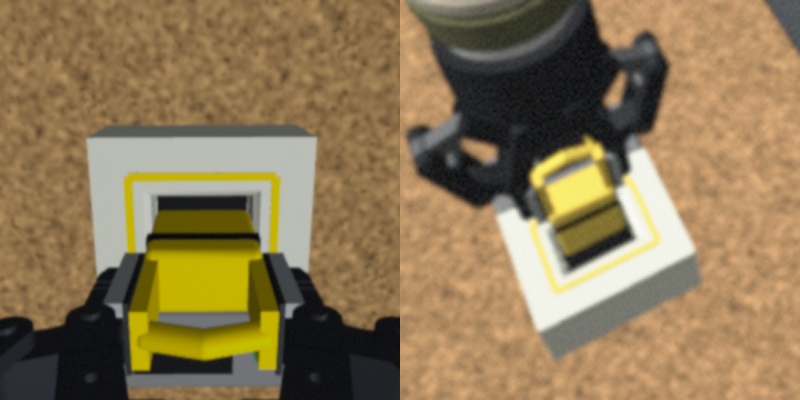

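The key sits centred over the pocket in both views (key 158–252, pocket 150–262 in the wrist crop), so I lower it.

{"method": "send_rows", "body": {
  "series": [0,0,0.5,0,0,0,0.3,0,0,1,0,0,0,0.3,0,0,1.4,0,0,0,0.3,0,0,1.8,0,0,0,0.3,0,0,2.2,0,0,0,0.3,0,0,2.6,0,0,0,0.3,0,0,2.6,0,0,0,0.3]
}}

```text
clock: 7.98
tcp_pos: [0.5145, 0.2715, 0.0674]
orientation: [-0.001, 0.109, 0.994, -0.0]
wrist_force: [0.1, 0.4, -0.6]
finger_gap: 0.0393
```

No contact force. Continue in 1–2 mm steps.

{"method": "send_rows", "body": {
  "series": [0,0,0.2,0,0,0,0.3,0,0,0.4,0,0,0,0.3,0,0,0.5,0,0,0,0.3,0,0,0.6,0,0,0,0.3,0,0,0.6,0,0,0,0.3]
}}

```text
clock: 8.4
tcp_pos: [0.5151, 0.2717, 0.0624]
orientation: [-0.0, 0.109, 0.994, 0.0]
wrist_force: [-0.1, 0.0, -1.3]
finger_gap: 0.0396
```

{"method": "send_rows", "body": {
  "series": [0,0,0.1,0,0,0,0.3,0,0,0.2,0,0,0,0.3,0,0,0.2,0,0,0,0.3,0,0,0.2,0,0,0,0.3]
}}

```text
clock: 8.73
tcp_pos: [0.5152, 0.2718, 0.0606]
orientation: [0.0, 0.109, 0.994, 0.0]
wrist_force: [0.2, -0.5, -1.4]
finger_gap: 0.0393
```

{"method": "send_rows", "body": {
  "series": [0,0,0.1,0,0,0,0.3,0,0,0.2,0,0,0,0.3,0,0,0.2,0,0,0,0.3,0,0,0.2,0,0,0,0.3]
}}

```text
clock: 9.07
tcp_pos: [0.5154, 0.2718, 0.0589]
orientation: [0.0, 0.109, 0.994, 0.0]
wrist_force: [-0.8, -0.6, 1.5]
finger_gap: 0.0394
```

{"method": "send_rows", "body": {
  "series": [0,0,0.1,0,0,0,0.3,0,0,0.1,0,0,0,0.3,0,0,0.1,0,0,0,0.3]
}}

```text
clock: 9.32
tcp_pos: [0.5154, 0.2718, 0.0588]
orientation: [0.0, 0.109, 0.994, 0.0]
wrist_force: [-2.1, -0.9, 8.8]
finger_gap: 0.0392
```

Floor contact at 8.8 N, at the height expected for the seated key. Release.

{"method": "send_rows", "body": {
  "series": [0,0,-0.1,0,0,0,0.5,0,0,-0.1,0,0,0,0.55,0,0,-0.1,0,0,0,0.65,0,0,-0.1,0,0,0,0.8,0,0,-0.1,0,0,0,0.8,0,0,-0.1,0,0,0,0.8]
}}

```text
clock: 9.82
tcp_pos: [0.5151, 0.2717, 0.0583]
orientation: [-0.0, 0.109, 0.994, -0.0]
wrist_force: [-0.2, -0.3, 0.3]
finger_gap: 0.0683
```

```bash
python3 f.py pics/r3.png; python3 -c "
from h import *
print(get_state()['finger_gap'])"
```

```text
9.8667 [0.51509152 0.27173666 0.05833005] [-0.18332141 -0.63656923 -0.06180587] 0.0681224380986429
(array([ 0.02, -0.05, -0.21]), array([-0.  , -0.01,  0.06]))
0.06833341570264129
```

View pics/r3.png

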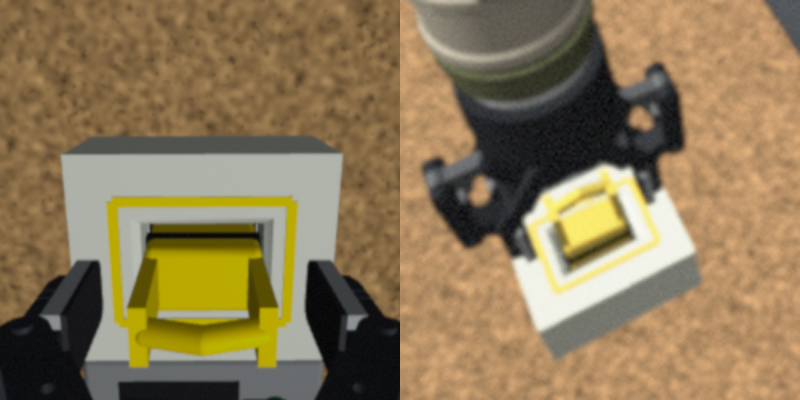

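Key is down in the pocket (white rim all round it, only the top block and frame protrude), and the fingers are clear of it. Retreat up.

{"method": "send_rows", "body": {
  "series": [0,0,-0.5,0,0,0,0.85,0,0,-1.5,0,0,0,0.9,0,0,-3,0,0,0,0.9,0,0,-6,0,0,0,0.9,0,0,-10,0,0,0,0.9,0,0,-14,0,0,0,0.9,0,0,-18,0,0,0,0.9,0,0,-22,0,0,0,0.9,0,0,-24,0,0,0,0.9,0,0,-24,0,0,0,0.9]
}}

```text
clock: 10.8
tcp_pos: [0.5172, 0.2725, 0.3061]
orientation: [0.005, 0.109, 0.994, 0.003]
wrist_force: [-0.3, 0.3, 0.3]
finger_gap: 0.0769
```

```bash
cat > g.py <<'E'
from h import *
import pickle
o=pickle.load(open("s.pkl","rb"))
ob=[]
for n in("wrist","side"):
    ci=camera_info(n);read_camera(n);S=silhouettes(n,"key");print(n,[(round(float(d['p']),2),d['box']) for d in S[:2]])
    if S and S[0]['p']>.5: ob.append((ci,S[0]["pixels"],np.ones((420,560))))
print("key",fit("key",ob,[.5155,.2714,.02,-.22],[.004,.004,.004,.05]))
ob=[]
for n in("top","side"):
    w=np.ones((420,560)); w[cv2.dilate(o[n,"lever_pad"]["pixels"].astype(np.uint8),np.ones((7,7)))>0]=0
    ob.append((o[n],o[n,"lever_unit"]["pixels"],w))
for x in(ob,ob[:1],ob[1:]):
    import h
    f=h.pose; h.pose=lambda v:f([v[0],v[1],0,v[2]])
    v,c=fit("lever_unit",x,[.479,-.272,.062],[.005,.005,.05]); h.pose=f
    print("lev",np.round(v,4),c)
print(get_state()['tcp_pos'],get_state()['joint_pos'])
print(rel([.479,-.272,.29],.062))
E
python3 g.py
```

```text
wrist [(0.68, [251.4, 156.5, 37.0, 28.8])]
side [(0.83, [157.8, 310.9, 32.8, 36.0])]
key (array([ 0.51671154,  0.2708245 ,  0.0133648 , -0.21473248]), np.float64(0.3640987176115053))
lev [ 0.4778 -0.2692  0.0556] 0.0719564519708911
lev [ 0.4777 -0.2697  0.0656] 0.0213755080593731
lev [ 0.4774 -0.269   0.0426] 0.046016669208511975
[0.51459147 0.27153262 0.297603  ] [3.47557661e-01 3.21800680e-01 2.18841745e-01 1.46948792e+00
 8.60010898e-05 5.66557699e-01]
(array([ -8.34, -53.83,   0.79]), array([-9.00e-02, -4.00e-02,  7.39e+01]))
```

Key verified seated. Now go above the lever, turning and shutting the fingers.

{"method": "send_rows", "body": {
  "series": [-8.3,-53.9,0.5,0,0,74,0,-8.3,-53.9,0.5,0,0,74,0,-8.3,-53.9,0.5,0,0,74,0,-8.3,-53.9,0.5,0,0,74,0,-8.3,-53.9,0.5,0,0,74,0,-8.3,-53.9,0.5,0,0,74,0,-8.3,-53.9,0.5,0,0,74,0,-8.3,-53.9,0.5,0,0,74,0,-8.3,-53.9,0.5,0,0,74,0,-8.3,-53.9,0.5,0,0,74,0]
}}

```text
clock: 11.83
tcp_pos: [0.4861, -0.1455, 0.293]
orientation: [-0.002, 0.673, 0.74, -0.0]
wrist_force: [2.1, -0.2, 0.3]
finger_gap: 0.0004
```

```bash
python3 -c "
from h import *
print(get_state()['tcp_pos'],rel([.478,-.2695,.27],.06))"
```

```text
[ 0.48610265 -0.14547878  0.2929847 ] (array([-12.27,  -1.98,   2.28]), array([-0.15, -0.1 ,  2.04]))
```

{"method": "send_rows", "body": {
  "series": [-4,-0.7,1,0,0,2,0,-8,-1.4,2,0,0,2,0,-11,-1.9,2.3,0,0,2,0,-12.3,-2,2.3,0,0,2,0,-12.3,-2,2.3,0,0,2,0,-12.3,-2,2.3,0,0,2,0]
}}

```text
clock: 12.33
tcp_pos: [0.4796, -0.268, 0.2704]
orientation: [-0.002, 0.684, 0.73, 0.0]
wrist_force: [0.3, 0.6, 0.7]
finger_gap: -0.0002
```

```bash
cat > l.py <<'E'
from h import *
import sys
read_camera("top");read_camera("top")
s=get_state();ci=camera_info("wrist");im=read_camera("wrist");print(s['clock'],s['tcp_pos'],s['wrist_force'])
v=[.478,-.2695,0,.06]
for p in M["lever_unit"]:
    cv2.polylines(im,[cv2.convexHull(proj(ci,pose(v)(p)).astype(np.float32)).astype(int)],True,(0,255,0),1)
def lev(q):
    a=.42-q;d=np.array([-np.cos(a),0,np.sin(a)]);n=np.array([np.sin(a),0,np.cos(a)]);h=np.array([.110,0,.085])
    return [np.array([h+d*r+n*t+[0,y,0] for r in(.082,.138) for y in(-.02,.02)]) for t in(.006,)]
for P in lev(float(sys.argv[2])): cv2.polylines(im,[cv2.convexHull(proj(ci,pose(v)(P)).astype(np.float32)).astype(int)],True,(255,0,255),1)
u=proj(ci,(s['tcp_pos'])[None])[0];cv2.circle(im,tuple(u.astype(int)),4,(0,0,255),1)
sd=read_camera("side");b=cv2.resize(sd[110:240,300:450],(240,208),interpolation=cv2.INTER_CUBIC)
o=np.zeros((420,800,3),np.uint8);o[:,:560]=im;o[:208,560:]=b;cv2.imwrite(sys.argv[1],o)
print(rel([.478,-.2695,.15],.06))
E
python3 l.py pics/l1.png 0
```

```text
12.4333 [ 0.48011838 -0.26687396  0.27137973] [-0.81484634  0.14166469  0.37832063]
(array([-0.26, -0.27, 12.2 ]), array([ 0.01, -0.02,  0.52]))
```

View pics/l1.png

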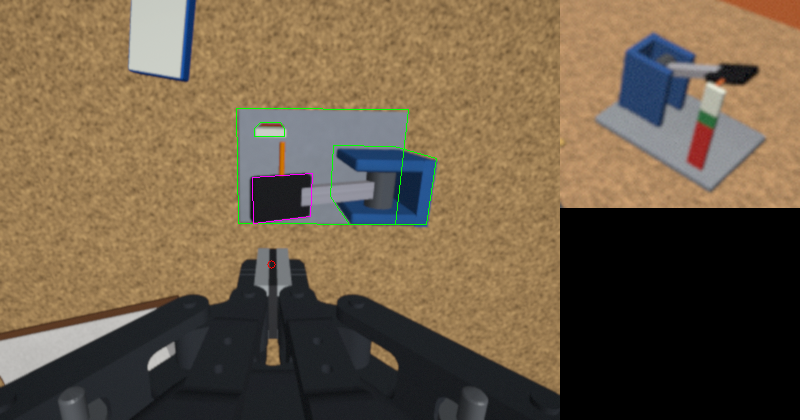

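The lever overlay (green and magenta) matches the picture: paddle at (281,198), TCP aligned above it. Descend in steps.

{"method": "send_rows", "body": {
  "series": [-0.25,-0.25,3,0,0,0.5,0,-0.25,-0.25,6,0,0,0.5,0,-0.25,-0.25,9,0,0,0.5,0,-0.25,-0.25,11,0,0,0.5,0,-0.25,-0.25,12,0,0,0.5,0,-0.25,-0.25,12,0,0,0.5,0,-0.25,-0.25,12,0,0,0.5,0]
}}

```text
clock: 13.12
tcp_pos: [0.4783, -0.2704, 0.1524]
orientation: [0.0, 0.686, 0.728, 0.0]
wrist_force: [0.5, 0.3, 0.7]
finger_gap: -0.0
```

{"method": "send_rows", "body": {
  "series": [0,0,0.5,0,0,0,0,0,0,1,0,0,0,0,0,0,1.5,0,0,0,0,0,0,2,0,0,0,0,0,0,2,0,0,0,0]
}}

```text
clock: 13.53
tcp_pos: [0.478, -0.2713, 0.1312]
orientation: [0.0, 0.686, 0.727, 0.0]
wrist_force: [-0.1, 0.0, 1.1]
finger_gap: 0.0001
```

{"method": "send_rows", "body": {
  "series": [0,0,0.4,0,0,0,0,0,0,0.8,0,0,0,0,0,0,1.2,0,0,0,0,0,0,1.5,0,0,0,0,0,0,1.8,0,0,0,0,0,0,2,0,0,0,0,0,0,2,0,0,0,0]
}}

```text
clock: 14.12
tcp_pos: [0.4776, -0.2709, 0.1112]
orientation: [-0.0, 0.686, 0.727, -0.0]
wrist_force: [-2.3, -0.8, 4.9]
finger_gap: 0.0002
```

Force 4.9 N at 111 mm. Another 7 mm.

{"method": "send_rows", "body": {
  "series": [0,0,0.3,0,0,0,0,0,0,0.5,0,0,0,0,0,0,0.7,0,0,0,0,0,0,0.7,0,0,0,0,0,0,0.7,0,0,0,0]
}}

```text
clock: 14.53
tcp_pos: [0.4777, -0.2711, 0.1048]
orientation: [-0.0, 0.686, 0.727, -0.0]
wrist_force: [-3.1, -1.0, 5.5]
finger_gap: -0.0001
```

```bash
python3 l.py pics/l2.png 0.31; python3 -c "
from h import *
im=cv2.imread('pics/l2.png');sd=read_camera('side')
im[210:418,560:]=cv2.resize(sd[135:205,365:445],(240,208),interpolation=cv2.INTER_CUBIC)
cv2.imwrite('pics/l2.png',im)"
```

```text
14.6333 [ 0.47774854 -0.27104946  0.10490539] [-2.56979084 -0.34779036  4.95836822]
(array([ 0.15,  0.03, -4.51]), array([-0.01,  0.  , -0.11]))
```

View pics/l2.png

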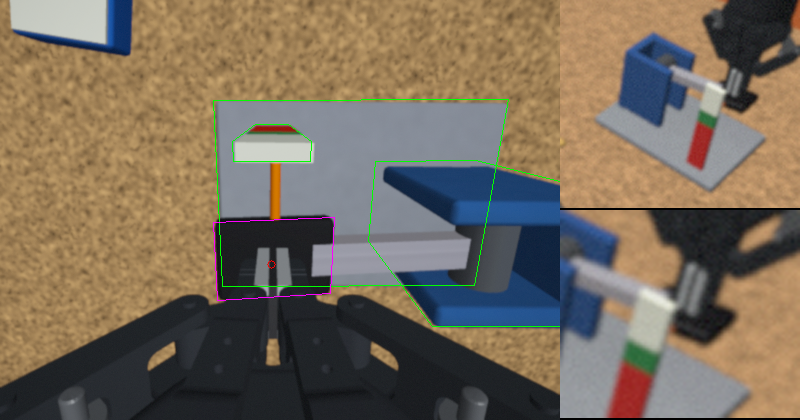

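Run:
```python
import sys; sys.argv=["l","/tmp/x.png","0.31"]
from h import *
exec(open("l.py").read().split("for P in lev")[0].split("read_camera(\"top\");read_camera(\"top\")")[1])
print(s['qvel'].round(4))
for q in(.2,.25,.31,.37,.43): print(q,proj(ci,pose(v)(lev(q)[0])).round(0).tolist())
g=read_camera("wrist");hs=g.max(2)<60;print([ (r,np.where(hs[r,190:345])[0][[0,-1]]+190) for r in(222,226,230,240)]); c=np.where(hs[:260,[225,245,300,325]]); print([np.where(hs[190:,x])[0][0]+190 for x in(225,240,290,305,325)])
for l in ("paper_roll","card_box","mug"): pass
read_camera("top"); [print(l,[(round(float(d['p']),2),d['box']) for d in silhouettes("top",l)[:1]]) for l in("paper_roll","card_box","mug","key")]
```

```text
14.7833 [ 0.47774044 -0.27103349  0.10491168] [-3.88825375 -0.07573321  4.74841138]
[ 0.0009  0.0002  0.0013 -0.0017  0.0011 -0.0006]
0.2 [[338.0, 303.0], [343.0, 224.0], [219.0, 319.0], [215.0, 234.0]]
0.25 [[334.0, 299.0], [339.0, 221.0], [218.0, 310.0], [214.0, 228.0]]
0.31 [[331.0, 294.0], [335.0, 218.0], [218.0, 301.0], [213.0, 222.0]]
0.37 [[328.0, 289.0], [331.0, 215.0], [218.0, 292.0], [214.0, 217.0]]
0.43 [[325.0, 284.0], [329.0, 212.0], [220.0, 284.0], [216.0, 212.0]]
[(222, array([217, 332])), (226, array([216, 332])), (230, array([215, 332])), (240, array([216, 332]))]
[np.int64(218), np.int64(218), np.int64(217), np.int64(216), np.int64(216)]
paper_roll [(0.92, [187.3, 302.7, 32.6, 39.6])]
card_box [(0.69, [313.0, 302.8, 48.3, 39.3])]
mug [(0.66, [257.9, 86.7, 37.8, 64.5])]
key [(0.75, [113.0, 233.9, 34.4, 12.3])]
```

Estimates: image about 0.35 rad, kinematics about 0.30. Ease up 1.5 mm to centre, then hold.

{"method": "send_rows", "body": {
  "series": [0,0,-0.1,0,0,0,0,0,0,-0.15,0,0,0,0,0,0,-0.15,0,0,0,0,0,0,-0.15,0,0,0,0,0,0,-0.15,0,0,0,0,0,0,-0.15,0,0,0,0,0,0,-0.15,0,0,0,0,0,0,-0.15,0,0,0,0,0,0,-0.15,0,0,0,0,0,0,-0.15,0,0,0,0]
}}

```text
clock: 15.97
tcp_pos: [0.478, -0.271, 0.1065]
orientation: [0.0, 0.686, 0.727, 0.0]
wrist_force: [-3.0, 0.1, 5.6]
finger_gap: -0.0003
```

Run:
```python
from h import *
g=read_camera("wrist");hs=g.max(2)<60;print([np.where(hs[190:,x])[0][0]+190 for x in(225,240,290,305,325)])
s=get_state();print(s['clock'],s['tcp_pos'],s['wrist_force'],s['qvel'].round(3))
ci=camera_info("side");im=read_camera("side")
S=silhouettes("side","key");print([(round(float(d['p']),2),d['box']) for d in S[:1]])
print(hand_in())
```

```text
[np.int64(219), np.int64(218), np.int64(217), np.int64(216), np.int64(216)]
16.0167 [ 0.47800653 -0.27103659  0.10649637] [-2.2716656   0.45914443  5.5712269 ] [ 0.    -0.    -0.001 -0.001 -0.     0.   ]
[(0.69, [155.7, 308.0, 35.1, 40.5])]
the job is handed in; nothing more can be done
None
```

The job is handed in at about 16 s. I lifted the key 18 mm off the hook, drew it out along the stand's −x and lowered it into the reader's pocket. The fingers touched the floor at 8.8 N, at the expected height, and I then let go. After that I pressed the lever with shut fingers and held it in the green band.

**Last checks:**
- **Key:** it is still in the pocket in the side view. The fit after release put it within about 2 mm of the pocket's centre. That fit's height read 7 mm below the pocket floor, which I put down to the reader hiding the lower part of the key. I relied on the floor contact and the close-up picture instead.
- **Lever:** it is at rest and the vertical force is about 5.6 N, as expected in the green band. The angle estimates disagreed a little, about 0.28 rad from the fingertip height and 0.33–0.35 rad from the picture; both lie between 0.20 and 0.42.
- **Bystanders:** the paper roll and mug show in the top picture where they were at the start, and so does the card box. I compared these by eye and did not measure any shift. The robot touched none of them that I know of.

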